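# Clamp a specimen dish on its stage

### The job

Clamp the lidded specimen dish on its stage: push the swung-out clamp strap round over the dish until it stops against the steel post, and only then push the strap's cam lever all the way down, so that the rubber foot presses on the lid. Everything is pushed, nothing picked up: leave the dish seated where it is, leave the other things on the desk alone, and finish clear of everything.

Things in the scene. Friction and masses are not known exactly. Their poses are not given: they have to be found in the camera images.
- stage: fixed dish clamp stage: white base plate 176 (its x) x 122 (its y) x 20 mm high, origin at the centre of its underside on the desk, z up. The dish sits at its centre between four black pads. Its own +x side carries the strap's pivot post (62 mm from the centre), its -x side (towards the robot, give or take 20 degrees) the upright steel stop post: 16 x 12 mm, top 60 mm above the desk, centre at stage x -64, y -19 mm
- strap (a joint): angle of the dark steel clamp strap about its upright pivot (rad): 0 = over the dish, pointing along stage -x, against the stop post (hard stop); positive = swung out towards stage +y (at 1.57 it points along stage +y); range 0 to 1.9. It starts at 0.8 to 1.5. It has friction (about 0.22 N m, so some 2 N at its tab) and stays where it is left
- strap_pivot (a point): point on the pivot axis of the strap, at the level of the strap's upper face, 58 mm above the desk
- strap_tab (a point): centre of the top of the strap's upstanding end tab, 119 mm from the pivot axis and 95 mm above the desk. The tab is 22 mm along the strap, 24 mm across it and rises 37 mm above the strap; the strap is a bar 24 mm wide and 10 mm thick, 48 to 58 mm above the desk, ending 130 mm from the pivot axis, flush with the tab at both sides. Its x axis points along the strap from the tab towards the pivot
- lever (a joint): angle of the cam lever on the strap (rad): 0 = fully raised, its handle leaning 0.95 rad (54 degrees) above level; 0.95 = fully down, handle level, hard stop. It starts at 0 to 0.12. It has friction (about 0.16 N m, so some 3 to 5 N near its end) and stays where it is left. Going down it drives the sprung rubber foot 6 mm down: 3 mm of clear gap, then up to about 7 N on the dish lid
- lever_axle (a point): axle of the cam lever, level and across the strap, 62 mm from the strap's pivot axis (above the dish's centre when the strap is over it) and 72 mm above the desk
- lever_end (a point): middle of the outer end of the lever's handle, 62 mm from the axle. The handle lies in the upright plane along the strap, points from the axle towards the strap's pivot and up, and swings down towards the pivot; it is a bar 8 mm thick with a black end piece 26 mm long and 22 mm wide. Raised, its end is 122 mm above the desk; down, it is level with its upper face 76 mm above the desk, its end over the pivot
- dish: round lidded glass specimen dish lying loose on the stage, 90 mm in diameter, 20 mm high, origin at the centre of its underside (20 mm above the desk), top of the lid 40 mm above the desk; a dark snail shell inside
- foot: round rubber foot 26 mm in diameter under the strap below the lever's axle, origin at the centre of its underside, 43 mm above the desk when raised
- spare_dish: bystander: another lidded glass dish, 90 mm in diameter, 20 mm high, loose on the desk beside the stage; origin under its centre
- jar: bystander: amber glass jar, 42 mm in diameter, 55 mm high, beside the stage; origin under its centre
- forceps: bystander: steel forceps 130 mm long, 8 mm high, lying between stage and robot; origin under the middle
- magnifier: bystander: hand magnifier lying flat, lens 78 mm across, 14 mm high, handle 85 mm along its own +x; origin under the lens centre
- slide_box: bystander: closed box 100 x 75 x 32 mm; origin under its centre
- vial: bystander: small vial 28 mm in diameter, 50 mm high; origin under its centre
Not all that is in view belongs to the job. What is shaped like the dish but blue or brown is not meant. What is shaped like the stage but brown is not meant.

How it is judged:
By the outcome, as a careful person would: the job done as asked, in the order asked, and still so for the second after the job is handed in, with the robot touching nothing.
It also fails if it takes over 38 s, if anything falls off the work surface, if the arm or the gripper's body presses on something with over 40 N, if the wrist force passes 120 N, or if a joint passes its speed limit or range.

### The arm

A 6-joint arm with a two-finger parallel gripper is mounted at the origin on the work surface. World frame = base frame: x ahead of the robot, y to its left, z up, the work surface at z = 0. Lengths are in m, angles in rad, forces in N, time in s.
With the tool pointing down it reaches from about 0.35 to 0.975 m from the base axis. Payload 4.9 kg.
Tool frame: the origin (TCP) lies midway between the tips of the shut fingers; the grasp point (between the pads) lies 19 mm behind it (tcp_to_grasp is the distance from the TCP to the grasp point, in m); y points along the fingers, x is the direction in which the jaws open and shut, and the axes are right-handed (so a half turn about y gives the same grasp; the last joint's range is limited). The gripper opens to 85 mm and grips with 20 to 120 N. Pads are 22 mm wide; open, the fingers measure 114 mm over their backs; the gripper's body (76 mm by 85 mm) begins 54 mm behind the grasp point. The pads swing forward as they close: fully open they stand 13 mm farther back than shut.
Start: joints at [1.129, 0.053, 1.613, -0, 1.476, -0.119], TCP at [0.198, 0.593, 0.196] pointing down, gripper open.
Joint ranges: [-3.01, 3.01], [-1.01, 2.22], [0.06, 2.58], [-1.02, 4.17], [0.09, 2.62], [-3.14, 3.14]. Speed limits (rad/s): [2.57, 2.57, 3.14, 3.14, 3.14, 3.14].

### API

Orientations are given as a 3x3 rotation matrix whose columns are the frame's x, y, z axes.
In Python, from bench import * gives the robot as it stands. The module is installed in compiled form; this text tells all that it offers.
- The arm moves only by the tool apply_moves, never from a script. Its argument "steps" is a list of rows, each a list of 4 numbers: the shift along the tool's x, y, z in cm, then the turn about the tool's y in rad. A call has exactly 5 rows; each row shifts and turns the commanded pose from where the row before left it, along the tool's axes as they then stand; what a row does not reach is not made up. A row lasts 1/10 s, in which the tool goes at most 50 mm and 8.59 degrees, less where a joint would pass 70% of its speed; a pose out of reach is approached as far as the arm can. A call is refused whole if a number of a shift passes 5 or a number of a turn 0.15, either way. A call with a gripper value outside its range is refused whole. "hand" is the opening, from 0 (shut) to 1 (fully open), set as the call begins (left out, the last holds). The fingers move at their own pace and stop on an object; "grip_force" is the grip in N (left out, the last holds). Time passes only in rows, so rows that do not move let the fingers close, or fill a call up. It gives the time, the measured TCP pose, the force and the opening at its end, in the units of the state.
- state(): the state, without advancing time (a new reading comes with each control period).
- grab_frame(name): name is "scene" or "side" or "wrist"; returns a dict with "image" (384x512x3 uint8, red, green, blue), "range_z" (384x512 float32, m along the optical axis (not along the pixel's ray), 0 where there is no reading), "vertical_fov" (degrees; the focal length in pixels is half the picture's height over the tangent of half this angle, whatever the lens; pixels are square), "cx", "cy" (the principal point, pixels), "R" (3x3) and "t" (3): a world point X has camera coordinates R X + t. Camera axes: x right, y down, z forward; pixel columns grow to the right and rows downward; lengths in m; the calibration is good to about 2 mm. A picture is of the moment at which its call begins.
- finish_job(): hands the job in, once; it reports no verdict.
The state is a dict: "t": time; "qpos": joint angles; "joint_velocities": joint speeds; "effort": joint torques, N m; "eef_pos": TCP position; "orientation": TCP orientation; "wrist_force": force on the tool from outside, world axes, zero at the start; "torque": the same for the moment, N m; "grip_width": finger opening in m.
Only numpy, scipy, OpenCV 4.12 (cv2) and the standard library are available. Lean on these libraries where they do the work, as an engineer would, in place of code of your own. Each camera call takes 0.05 s, during which the arm holds its last target.

## Working session

There is one attempt and no reset: what is moved stays moved. The work goes in short steps, Python scripts to look and compute and a tool call to move; the robot and the scene stay as the last step left them, time stands still between calls to the robot, and variables do not carry over. Pictures are saved under pics/ and viewed, and the job is handed in when it is done.

Besides the shell and the picture viewer there is one more tool, called after "Emit:" as name(argument=value, ...), one argument or row to a line, values as JSON. apply_moves: Moves the arm, as the interface text tells. Its arguments: {"type":"object","properties":{"steps":{"type":"array"},"hand":{"type":"number"},"grip_force":{"type":"number"}},"required":["steps"]}

```bash
mkdir -p pics
cat > h.py <<'E'
from bench import *
import numpy as np, cv2
def shot(n,tag):
    f=grab_frame(n); cv2.imwrite(f'pics/{tag}.png',cv2.cvtColor(f['image'],cv2.COLOR_RGB2BGR)); np.save(f'{tag}.npy',f,allow_pickle=True); return f
def pts(f):
    z=f['range_z']; H,W=z.shape; fl=H/2/np.tan(np.radians(f['vertical_fov'])/2)
    u,v=np.meshgrid(np.arange(W),np.arange(H))
    P=np.stack([(u-f['cx'])*z/fl,(v-f['cy'])*z/fl,z],-1)
    X=(P-f['t'])@f['R']; X[z==0]=np.nan; return X
E
python3 - <<'E'
from h import *
for n in('scene','side','wrist'):
    f=shot(n,n+'0'); print(n,f['vertical_fov'],f['t'],f['R'].round(2).tolist())
s=state(); print(s['t'],s['eef_pos'],s['orientation'],s['wrist_force'],s['grip_width'])
E
```

```text
scene 52.99007744614915 [-0.32956452 -0.24457119  1.3207435 ] [[0.65, 0.76, 0.0], [0.61, -0.52, -0.6], [-0.46, 0.39, -0.8]]
side 44.04573588142401 [-0.49177507  0.12330833  1.56073891] [[0.99, -0.15, -0.01], [-0.09, -0.49, -0.87], [0.13, 0.86, -0.5]]
wrist 62.821241624550645 [-0.62261254 -0.03388922  0.37714413] [[0.32, 0.95, -0.0], [0.91, -0.3, 0.27], [0.26, -0.09, -0.96]]
0.15 [0.19804945 0.59219128 0.19522571] [[ 3.17264170e-01 -6.92211482e-04 -9.48336948e-01]
 [ 9.48335742e-01 -1.52257735e-03  3.17264877e-01]
 [-1.66353075e-03 -9.99998601e-01  1.73389651e-04]] [ 0.63460991  0.45195756 -0.10881491] 0.08532855135332611
```

View pics/scene0.png

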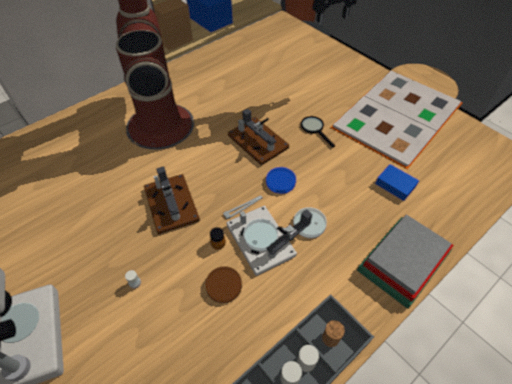

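View pics/side0.png

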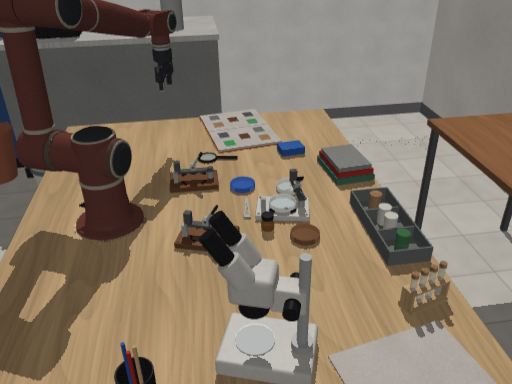

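View pics/wrist0.png

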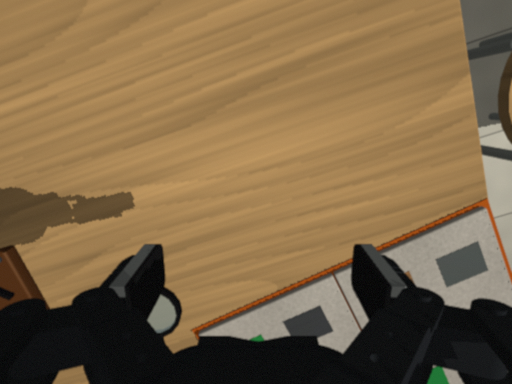

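The scene view shows the white stage at about (262,238), with the strap swung out to the right over the spare dish at (310,222). The jar is at (217,237) and the forceps at (242,206). Next I'll measure the stage from the depth data.

Run:
```python
from h import *
f=np.load('scene0.npy',allow_pickle=True).item(); X=pts(f)
im=cv2.cvtColor(f['image'],cv2.COLOR_RGB2BGR)
cv2.imwrite('pics/crop0.png',cv2.resize(im[180:290,190:340],None,fx=5,fy=5,interpolation=cv2.INTER_CUBIC))
g=np.load('side0.npy',allow_pickle=True).item(); Y=pts(g)
im2=cv2.cvtColor(g['image'],cv2.COLOR_RGB2BGR)
cv2.imwrite('pics/crop1.png',cv2.resize(im2[150:250,220:340],None,fx=6,fy=6,interpolation=cv2.INTER_CUBIC))
for A,uv in((X,[(262,238),(310,222),(217,237),(242,206),(300,220)]),(Y,[(285,203)])):
    for u,v in uv: print(u,v,A[v,u].round(4))
# top-down height map fused
c=X[238,262]; 
C=np.concatenate([X.reshape(-1,3),Y.reshape(-1,3)]); col=np.concatenate([f['image'].reshape(-1,3),g['image'].reshape(-1,3)])
m=(abs(C[:,0]-c[0])<.2)&(abs(C[:,1]-c[1])<.2)&(C[:,2]<.2)
C,col=C[m],col[m]; np.savez('cl.npz',C=C,col=col)
# stage plate top: z 14..26mm & bright
p=C[(abs(C[:,2]-.02)<.004)&(col.min(1)>140)]
print(len(p)); 
r=cv2.minAreaRect((p[:,:2]*1000).astype(np.float32)); print(r)
for lo,hi in((.044,.064),(.064,.085),(.085,.1),(.1,.13)):
    q=C[(C[:,2]>lo)&(C[:,2]<hi)]; print(lo,len(q)); print(q[::max(1,len(q)//14)].round(3).tolist())
```

```text
262 238 [ 0.585  -0.0483  0.041 ]
310 222 [0.6376 0.0734 0.0567]
217 237 [ 0.5141 -0.1398  0.0557]
242 206 [ 0.4503 -0.0061  0.0025]
300 220 [0.6189 0.054  0.0639]
285 203 [ 0.5746 -0.055   0.0367]
1518
((581.6806640625, 21.742759704589844), (254.60507202148438, 175.90036010742188), 78.8424072265625)
0.044 860
[[0.495, -0.041, 0.06], [0.622, 0.044, 0.062], [0.623, 0.029, 0.06], [0.501, -0.123, 0.056], [0.513, -0.123, 0.055], [0.503, -0.145, 0.053], [0.521, -0.136, 0.055], [0.628, -0.022, 0.057], [0.629, -0.04, 0.059], [0.637, -0.048, 0.058], [0.627, 0.047, 0.061], [0.634, -0.029, 0.058], [0.626, -0.064, 0.052], [0.507, -0.133, 0.052], [0.511, -0.15, 0.045]]
0.064 204
[[0.616, 0.054, 0.084], [0.631, 0.054, 0.081], [0.626, 0.054, 0.068], [0.638, 0.064, 0.067], [0.622, 0.013, 0.081], [0.63, 0.009, 0.079], [0.638, 0.012, 0.077], [0.639, -0.0, 0.082], [0.636, -0.002, 0.065], [0.625, 0.059, 0.083], [0.613, 0.067, 0.068], [0.634, 0.05, 0.071], [0.621, -0.006, 0.084], [0.629, -0.003, 0.074], [0.631, -0.011, 0.071]]
0.085 140
[[0.615, 0.073, 0.092], [0.624, 0.07, 0.095], [0.63, 0.072, 0.096], [0.631, 0.07, 0.095], [0.63, 0.063, 0.096], [0.63, 0.06, 0.094], [0.631, 0.055, 0.095], [0.633, 0.055, 0.093], [0.638, 0.061, 0.088], [0.629, -0.002, 0.09], [0.621, 0.073, 0.092], [0.633, 0.063, 0.092], [0.616, 0.048, 0.094], [0.618, 0.043, 0.088]]
0.1 87
[[0.618, -0.031, 0.12], [0.622, -0.031, 0.121], [0.62, -0.032, 0.115], [0.625, -0.017, 0.105], [0.63, -0.028, 0.118], [0.629, -0.034, 0.118], [0.634, -0.017, 0.107], [0.638, -0.029, 0.119], [0.638, -0.033, 0.12], [0.639, -0.034, 0.117], [0.621, -0.035, 0.119], [0.619, -0.029, 0.113], [0.636, -0.04, 0.117], [0.631, -0.034, 0.11], [0.631, -0.022, 0.1]]
```

View pics/crop0.png

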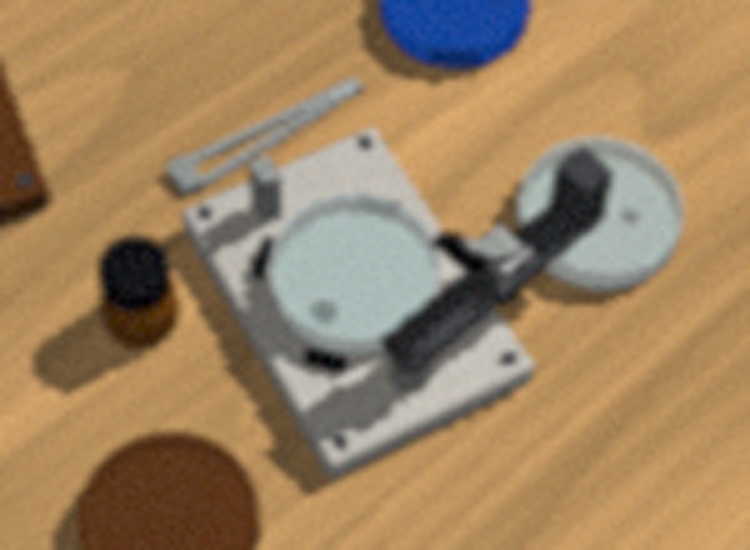

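View pics/crop1.png

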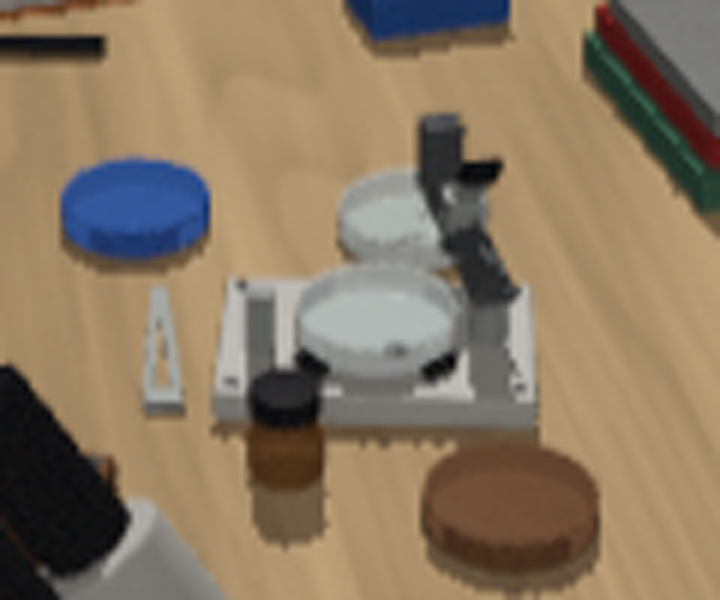

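Run:
```python
from h import *
from scipy.optimize import least_squares
d=np.load('cl.npz'); C,col=d['C'],d['col'].astype(int)
# dish lid
q=C[(abs(C[:,2]-.040)<.003)&(np.hypot(C[:,0]-.57,C[:,1]+.05)<.07)&(col.min(1)>140)]
hull=cv2.convexHull((q[:,:2]*1000).astype(np.float32)); print('dish enclosing',cv2.minEnclosingCircle(hull),len(q),q.mean(0))
p=C[(abs(C[:,2]-.02)<.003)&(col.min(1)>120)&(np.hypot(C[:,0]-.64,C[:,1]-.07)>.07)]
r=cv2.minAreaRect((p[:,:2]*1000).astype(np.float32)); print('plate',r,len(p))
t=C[(C[:,2]>.055)&(C[:,2]<.066)&(np.hypot(C[:,0]-.495,C[:,1]+.041)<.03)]; print('post',t.round(3).tolist())
# overlay height map
img=np.zeros((400,400,3),np.uint8)
o=np.argsort(C[:,2])
for P,c in zip(C[o],col[o]):
    i=int((P[0]-.4)*1000*400/360);j=int((.2-P[1])*1000*400/360)
    if 0<=i<400 and 0<=j<400: cv2.circle(img,(j,399-i),1,(int(c[2]),int(c[1]),int(c[0])),-1)
cv2.imwrite('pics/top.png',img)
```

```text
dish enclosing ((567.1038818359375, -43.63664627075195), 48.14494705200195) 922 [ 0.56821795 -0.04232326  0.03976501]
plate ((581.3763427734375, 20.84027862548828), (252.7164764404297, 176.1482696533203), 78.8424072265625) 1052
post [[0.495, -0.041, 0.06], [0.497, -0.039, 0.06], [0.493, -0.05, 0.06], [0.494, -0.047, 0.058], [0.496, -0.045, 0.059], [0.498, -0.044, 0.06], [0.499, -0.041, 0.059], [0.495, -0.051, 0.059], [0.498, -0.05, 0.061], [0.499, -0.048, 0.061], [0.5, -0.045, 0.059], [0.504, -0.045, 0.062], [0.505, -0.042, 0.062], [0.499, -0.051, 0.059], [0.501, -0.049, 0.058], [0.502, -0.047, 0.058], [0.505, -0.046, 0.06], [0.506, -0.043, 0.059], [0.499, -0.052, 0.055], [0.503, -0.051, 0.059], [0.506, -0.05, 0.061], [0.507, -0.047, 0.059], [0.51, -0.046, 0.062], [0.51, -0.043, 0.059], [0.506, -0.053, 0.059], [0.509, -0.052, 0.062], [0.509, -0.049, 0.058], [0.511, -0.044, 0.056], [0.509, -0.052, 0.056], [0.496, -0.046, 0.059], [0.5, -0.044, 0.058], [0.503, -0.045, 0.058], [0.506, -0.047, 0.059], [0.51, -0.044, 0.056], [0.496, -0.047, 0.056], [0.498, -0.052, 0.059], [0.501, -0.054, 0.059], [0.505, -0.05, 0.056], [0.508, -0.055, 0.059], [0.501, -0.054, 0.056], [0.507, -0.058, 0.058]]
```

View pics/top.png

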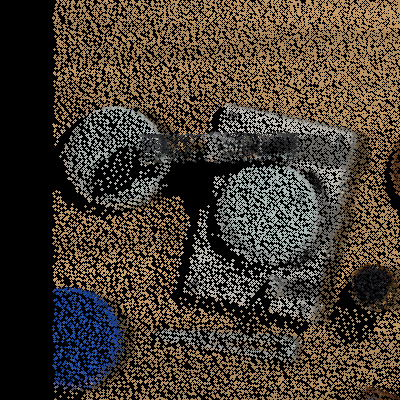

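Emit:
apply_moves(
  steps=[
    [-1.75, 0, -3.08, 0],
    [-1.75, 0, -3.08, 0],
    [-1.75, 0, -3.08, 0],
    [-1.75, 0, -3.08, 0],
    [-1.75, 0, -3.08, 0],
  ],
  hand=0,
)

```text
t: 0.65
eef_pos: [0.3171, 0.4596, 0.1958]
orientation: [[0.317, -0.0, -0.948], [0.948, -0.0, 0.317], [-0.0, -1.0, 0.0]]
wrist_force: [-0.1, 0.2, 0.1]
grip_width: 0.0125
```

Emit:
apply_moves(
  steps=[
    [-1.75, 0, -3.08, 0],
    [-1.75, 0, -3.08, 0],
    [-1.75, 0, -3.08, 0],
    [-1.75, 0, -3.08, 0],
    [-1.75, 0, -3.08, 0],
  ],
)

```text
t: 1.15
eef_pos: [0.4355, 0.3277, 0.1959]
orientation: [[0.317, -0.0, -0.948], [0.948, -0.0, 0.317], [-0.0, -1.0, 0.0]]
wrist_force: [0.6, 0.4, -0.1]
grip_width: -0.0
```

Emit:
apply_moves(
  steps=[
    [-1.75, 0, -3.08, 0],
    [-1.75, 0, -3.08, 0],
    [-1.75, 0, -3.08, 0],
    [-1.75, 0, -3.08, 0],
    [-1.75, 0, -3.08, 0],
  ],
)

```text
t: 1.65
eef_pos: [0.5537, 0.1959, 0.1958]
orientation: [[0.317, -0.0, -0.948], [0.948, -0.0, 0.317], [-0.0, -1.0, 0.0]]
wrist_force: [0.6, 0.4, -0.8]
grip_width: -0.0
```

Emit:
apply_moves(
  steps=[
    [-1.75, 0, -3.08, 0],
    [-1.75, 0, -3.08, 0],
    [-1.75, 0, -3.08, 0],
    [-1.75, 0, -3.08, 0],
    [-1.75, 0, -3.08, 0],
  ],
)

```text
t: 2.15
eef_pos: [0.672, 0.0642, 0.1956]
orientation: [[0.317, -0.001, -0.948], [0.948, 0.0, 0.317], [-0.0, -1.0, 0.001]]
wrist_force: [0.9, 0.8, -0.2]
grip_width: 0.0001
```

Emit:
apply_moves(
  steps=[
    [0, 0, 0, 0.122],
    [0, 0, 0, 0.122],
    [0, 0, 0, 0.122],
    [0, 0, 0, 0.122],
    [0, 0, 0, 0.122],
  ],
)

```text
t: 2.65
eef_pos: [0.6711, 0.0653, 0.1955]
orientation: [[0.806, -0.001, -0.591], [0.591, 0.0, 0.806], [-0.001, -1.0, 0.001]]
wrist_force: [-1.0, -0.1, 0.9]
grip_width: 0.0004
```

Emit:
apply_moves(
  steps=[
    [0, 0, 0, 0.122],
    [0, 0, 0, 0.122],
    [0, 0, 0, 0.122],
    [0, 0, 0, 0.122],
    [0, 0, 0, 0.122],
  ],
)

```text
t: 3.15
eef_pos: [0.6711, 0.0654, 0.1956]
orientation: [[1.0, -0.001, -0.023], [0.023, 0.0, 1.0], [-0.001, -1.0, 0.0]]
wrist_force: [-0.0, 0.2, -0.6]
grip_width: -0.0001
```

Run:
```python
from h import *
f=shot('wrist','w1'); X=pts(f)
f2=shot('side','s1')
cv2.imwrite('pics/s1c.png',cv2.resize(cv2.cvtColor(f2['image'],cv2.COLOR_RGB2BGR)[80:250,180:380],None,fx=4,fy=4))
M=X.reshape(-1,3); m=(M[:,2]>.09)&(M[:,2]<.1); q=M[m]; print(len(q),q.min(0),q.max(0),q.mean(0))
np.set_printoptions(suppress=True)
```

```text
792 [ 0.61254345 -0.01650777  0.09000308] [0.63672126 0.07510281 0.09999125] [0.6253459  0.04789885 0.09390601]
```

View pics/w1.png

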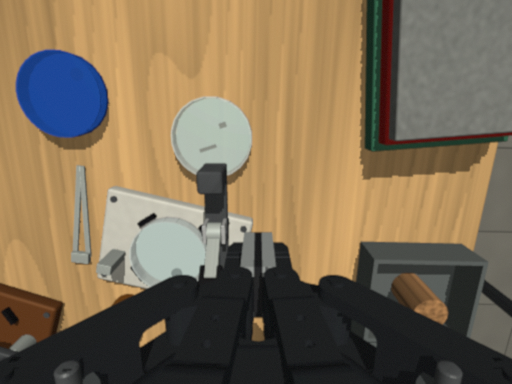

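View pics/s1c.png

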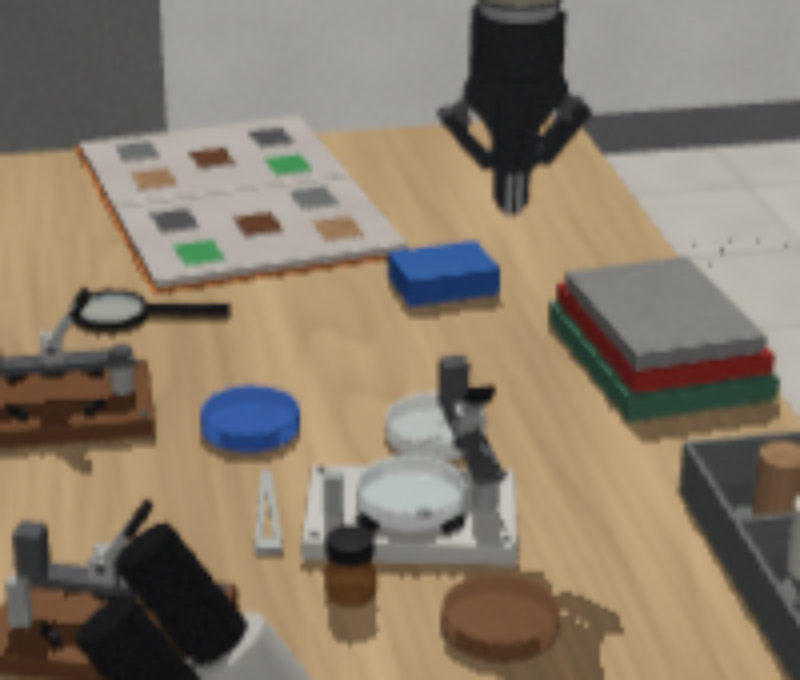

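The wrist view shows the strap from the pivot near (215,280) to the tab at (212,180), and the shut fingers at (258,240) on its far side. The depth data puts the tab at x 0.613–0.637, which matches the model. I'll go down beside the tab.

Emit:
apply_moves(
  steps=[
    [0, 2.4, 0, 0],
    [0, 2.4, 0, 0],
    [0, 2.4, 0, 0],
    [0, 2.4, 0, 0],
    [0, 2.4, 0, 0],
  ],
)

```text
t: 3.75
eef_pos: [0.6712, 0.0653, 0.075]
orientation: [[1.0, -0.0, -0.031], [0.031, -0.0, 1.0], [-0.0, -1.0, -0.0]]
wrist_force: [-0.1, 0.6, 0.5]
grip_width: -0.0001
```

Emit:
apply_moves(
  steps=[
    [-0.4, 0, 0, 0],
    [-0.4, 0, 0, 0],
    [-0.4, 0, 0, 0],
    [-0.4, 0, 0, 0],
    [0, 0, 0, 0],
  ],
)

```text
t: 4.25
eef_pos: [0.6558, 0.065, 0.0778]
orientation: [[1.0, 0.002, -0.028], [0.028, -0.0, 1.0], [0.002, -1.0, -0.0]]
wrist_force: [0.9, 0.5, -0.4]
grip_width: 0.0002
```

Run:
```python
from h import *
s=state(); p=s['eef_pos']; piv=np.array([.6283,-.0545]); print(p,s['wrist_force'])
R=s['orientation']; rel=np.r_[p[:2]-piv,0]
print('pivot->tcp in tool', R.T@rel)
f=shot('wrist','w2')
for a in (.06,.1):
    c,sn=np.cos(a),np.sin(a); Q=np.array([[c,-sn,0],[sn,c,0],[0,0,1]]); print(a,(R.T@(Q@rel-rel)*100).round(3))
```

```text
[0.65576474 0.06495008 0.07779491] [ 0.89456141  0.45195455 -0.35592311]
pivot->tcp in tool [3.08428945e-02 5.36644547e-05 1.18622710e-01]
0.06 [-0.717 -0.002  0.164]
0.1 [-1.2   -0.003  0.249]
```

View pics/w2.png

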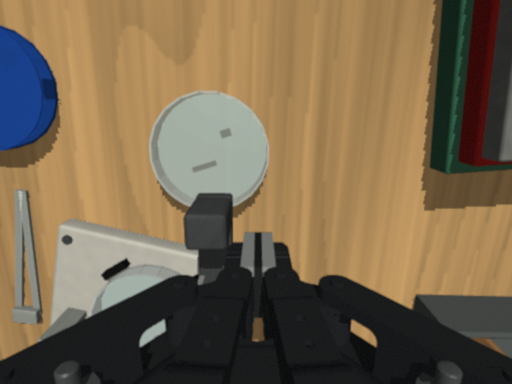

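Emit:
apply_moves(
  steps=[
    [-0.72, 0, 0.16, -0.06],
    [-0.72, 0, 0.16, -0.06],
    [-0.72, 0, 0.16, -0.06],
    [-0.72, 0, 0.16, -0.06],
    [-0.72, 0, 0.16, -0.06],
  ],
)

```text
t: 4.8
eef_pos: [0.6189, 0.0676, 0.0768]
orientation: [[0.946, 0.001, -0.325], [0.325, 0.0, 0.946], [0.001, -1.0, -0.0]]
wrist_force: [1.1, -0.5, -0.5]
grip_width: -0.0
```

```bash
cat > st.py <<'E'
from h import *
s=state(); p=s['eef_pos']; piv=np.array([.6283,-.0545]); R=s['orientation']
print(s['t'],p.round(4),s['wrist_force'].round(1)); print('rel tool cm',(R.T@np.r_[p[:2]-piv,0]*100).round(2),'s angle-rem rad',np.radians(168.8)-np.arctan2(R[1,2],R[0,2]))
E
python3 st.py
```

```text
4.8 [0.6189 0.0676 0.0768] [ 1.1 -0.5 -0.5]
rel tool cm [ 3.07 -0.   11.85] s angle-rem rad 1.0445739416042676
```

Emit:
apply_moves(
  steps=[
    [-0.72, 0, 0.16, -0.06],
    [-0.72, 0, 0.16, -0.06],
    [-0.72, 0, 0.16, -0.06],
    [-0.72, 0, 0.16, -0.06],
    [-0.72, 0, 0.16, -0.06],
  ],
)

```text
t: 5.3
eef_pos: [0.5831, 0.0591, 0.0768]
orientation: [[0.808, 0.001, -0.59], [0.59, -0.0, 0.808], [0.001, -1.0, -0.001]]
wrist_force: [0.7, -0.1, -0.3]
grip_width: 0.0002
```

```bash
python3 st.py
python3 - <<'E'
from h import *
shot('wrist','w3')
f=shot('scene','c3'); cv2.imwrite('pics/c3c.png',cv2.resize(cv2.cvtColor(f['image'],cv2.COLOR_RGB2BGR)[150:290,180:340],None,fx=4,fy=4))
E
```

```text
5.3 [0.5831 0.0591 0.0768] [ 0.7 -0.1 -0.3]
rel tool cm [ 3.050e+00 -1.000e-02  1.184e+01] s angle-rem rad 0.7445770522608695
```

View pics/w3.png

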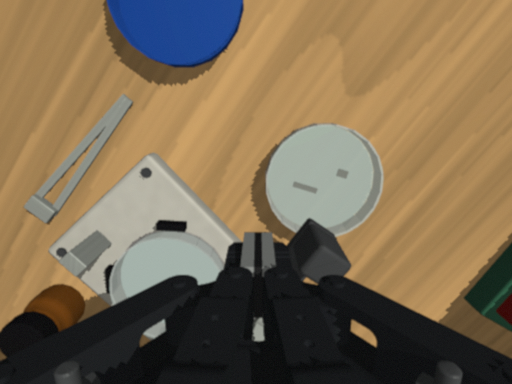

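View pics/c3c.png

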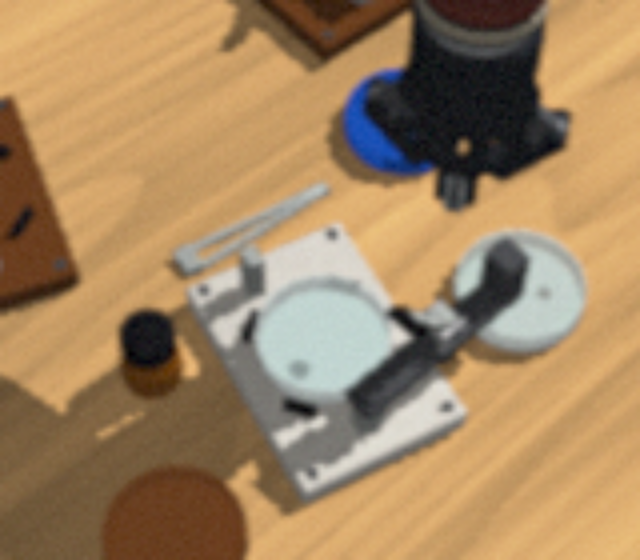

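The strap hasn't moved: the fingers are now on the other side of the tab at about (258,240) in the wrist view. I'll compare the reported TCP with the images.

Run:
```python
from h import *
s=state();p=s['eef_pos']; q=s['qpos']; print(p,q)
f=np.load('c3.npy',allow_pickle=True).item()
c=f['R']@p+f['t']; fl=192/np.tan(np.radians(f['vertical_fov'])/2); u,v=c[:2]/c[2]*fl+[f['cx'],f['cy']]
print('tcp px scene',u,v,'crop',(u-180)*4,(v-150)*4,'depth',c[2])
X=pts(f)
for uu,vv in((294,198),(293,197),(294,194),(306,212)): print(uu,vv,X[vv,uu])
w=np.load('w3.npy',allow_pickle=True).item(); c=w['R']@p+w['t'];fl=192/np.tan(np.radians(w['vertical_fov'])/2);print('wrist px',c[:2]/c[2]*fl+[w['cx'],w['cy']],c[2])
Y=pts(w)
for uu,vv in((250,240),(265,240),(320,245),(325,180),(160,260)): print(uu,vv,Y[vv,uu])
```

```text
[0.58273374 0.05900735 0.07660051] [-2.60842141e-02  6.29169149e-02  1.80912871e+00 -4.76002972e-05
  1.26907713e+00 -6.53796831e-01]
tcp px scene 292.1607024514018 207.60926220546324 crop 448.64280980560716 230.43704882185295 depth 1.0175735276674838
294 198 [0.59170601 0.05039243 0.13574662]
293 197 [0.58909421 0.04916178 0.13834058]
294 194 [0.58925503 0.05127087 0.14905748]
306 212 [0.62423998 0.06617625 0.09505377]
wrist px [260.5842135  224.30397384] 0.18885284348261555
250 240 [0.57215307 0.06452542 0.12365101]
265 240 [0.57736431 0.06873336 0.12438136]
320 245 [0.61351349 0.07319322 0.09134377]
325 180 [0.61487462 0.09967123 0.01879595]
160 260 [ 0.54756271 -0.0202575   0.03889077]
```

Run:
```python
from h import *
f=np.load('c3.npy',allow_pickle=True).item(); X=pts(f)
for v in range(190,206):
    print(v,[ (u,X[v,u].round(3).tolist()) for u in range(289,299,2)])
g=shot('side','s3'); cv2.imwrite('pics/s3c.png',cv2.resize(cv2.cvtColor(g['image'],cv2.COLOR_RGB2BGR)[80:250,180:380],None,fx=4,fy=4))
p=state()['eef_pos']
c=g['R']@p+g['t']; fl=192/np.tan(np.radians(g['vertical_fov'])/2); u,v=c[:2]/c[2]*fl+[g['cx'],g['cy']];print('tcp in crop',(u-180)*4,(v-80)*4)
```

```text
190 [(289, [0.58, 0.041, 0.164]), (291, [0.584, 0.044, 0.166]), (293, [0.582, 0.054, 0.156]), (295, [0.591, 0.051, 0.168]), (297, [0.595, 0.053, 0.17])]
191 [(289, [0.579, 0.043, 0.159]), (291, [0.583, 0.046, 0.159]), (293, [0.584, 0.052, 0.155]), (295, [0.592, 0.05, 0.165]), (297, [0.596, 0.053, 0.166])]
192 [(289, [0.58, 0.042, 0.156]), (291, [0.585, 0.044, 0.159]), (293, [0.584, 0.052, 0.151]), (295, [0.593, 0.05, 0.162]), (297, [0.596, 0.053, 0.163])]
193 [(289, [0.58, 0.043, 0.151]), (291, [0.585, 0.044, 0.155]), (293, [0.586, 0.051, 0.15]), (295, [0.593, 0.05, 0.157]), (297, [0.597, 0.053, 0.159])]
194 [(289, [0.578, 0.046, 0.142]), (291, [0.585, 0.045, 0.15]), (293, [0.587, 0.05, 0.149]), (295, [0.592, 0.052, 0.152]), (297, [0.597, 0.053, 0.155])]
195 [(289, [0.576, 0.048, 0.135]), (291, [0.584, 0.046, 0.145]), (293, [0.588, 0.05, 0.144]), (295, [0.592, 0.053, 0.146]), (297, [0.594, 0.058, 0.144])]
196 [(289, [0.578, 0.047, 0.133]), (291, [0.585, 0.046, 0.141]), (293, [0.589, 0.049, 0.142]), (295, [0.593, 0.052, 0.144]), (297, [0.594, 0.059, 0.139])]
197 [(289, [0.579, 0.046, 
[... 699 characters left out ...]
117]), (297, [0.594, 0.061, 0.117])]
202 [(289, [0.528, 0.107, 0.002]), (291, [0.587, 0.046, 0.118]), (293, [0.588, 0.053, 0.113]), (295, [0.539, 0.121, 0.001]), (297, [0.541, 0.127, -0.003])]
203 [(289, [0.532, 0.104, 0.004]), (291, [0.533, 0.111, -0.001]), (293, [0.537, 0.114, 0.0]), (295, [0.541, 0.119, 0.0]), (297, [nan, nan, nan])]
204 [(289, [0.533, 0.103, 0.001]), (291, [0.537, 0.106, 0.003]), (293, [0.539, 0.113, -0.001]), (295, [0.544, 0.116, -0.0]), (297, [0.547, 0.121, -0.001])]
205 [(289, [0.536, 0.1, 0.002]), (291, [0.537, 0.107, -0.003]), (293, [0.542, 0.11, -0.002]), (295, [0.546, 0.114, -0.001]), (297, [0.549, 0.119, -0.002])]
tcp in crop 404.22083929318774 382.39971812475017
```

View pics/s3c.png

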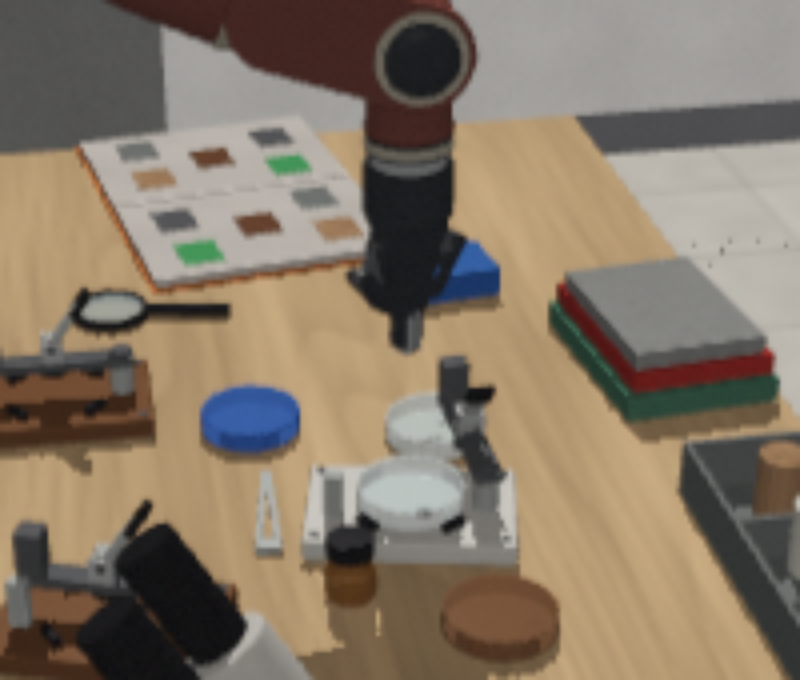

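Run:
```python
from h import *
def proj(f,p):
    c=f['R']@p+f['t']; fl=192/np.tan(np.radians(f['vertical_fov'])/2); return c[:2]/c[2]*fl+[f['cx'],f['cy']]
g=np.load('s1.npy',allow_pickle=True).item()
for z in(.1956,.21,.22,.23,.24): print(z,(proj(g,np.array([.6711,.0654,z]))-[180,80])*4)
g=np.load('s3.npy',allow_pickle=True).item()
for z in(.077,.09,.1,.11,.12): print(z,(proj(g,np.array([.583,.059,z]))-[180,80])*4)
g=np.load('scene0.npy',allow_pickle=True).item()
print(proj(g,np.array([.198,.592,.195])), proj(g,np.array([.198,.592,.182])))
w=np.load('w1.npy',allow_pickle=True).item()
for w,p in((w,[.6711,.0654,.1956]),(np.load('w2.npy',allow_pickle=True).item(),[.6558,.065,.0778])):
  c=-w['R'].T@w['t']; print('wcam',c-p)
```

```text
0.1956 [506.5457215  247.09905074]
0.21 [507.19236874 231.54718298]
0.22 [507.64487401 220.66442995]
0.23 [508.10023344 209.7130346 ]
0.24 [508.5584741  198.69234544]
0.077 [404.04692998 382.13289278]
0.09 [404.2087183 369.0000063]
0.1 [404.33404685 358.82667751]
0.11 [404.46014487 348.59088891]
0.12 [404.58701946 338.29206353]
[329.15361363  33.79544311] [328.56943155  37.35618754]
wcam [-0.00337223  0.06694451  0.17675904]
wcam [-0.00435436  0.0669217   0.17677505]
```

The images agree that the real fingertips sit about 32 mm above the reported TCP, so they passed over the tab without touching it. I'll treat the tip as reported z + 0.032 and go back round to the far side of the tab.

Emit:
apply_moves(
  steps=[
    [1.4, 0, -0.45, 0.12],
    [1.4, 0, -0.45, 0.12],
    [1.4, 0, -0.45, 0.12],
    [1.4, 0, -0.45, 0.12],
    [1.4, 0, -0.45, 0.12],
  ],
)

```text
t: 5.95
eef_pos: [0.6565, 0.0651, 0.0764]
orientation: [[1.0, 0.001, -0.022], [0.022, 0.0, 1.0], [0.001, -1.0, 0.0]]
wrist_force: [-0.3, 0.6, 0.2]
grip_width: 0.0001
```

Emit:
apply_moves(
  steps=[
    [0.4, 0, 0, 0],
    [0.4, 0, 0, 0],
    [0.4, 0, 0, 0],
    [0.4, 0, 0, 0],
    [0, 0, 0, 0],
  ],
)

```text
t: 6.45
eef_pos: [0.6714, 0.0653, 0.0763]
orientation: [[1.0, 0.0, -0.029], [0.029, -0.0, 1.0], [0.0, -1.0, -0.0]]
wrist_force: [-0.7, 0.0, -0.3]
grip_width: -0.0001
```

Emit:
apply_moves(
  steps=[
    [0, 0.9, 0, 0],
    [0, 0.9, 0, 0],
    [0, 0.9, 0, 0],
    [0, 0.9, 0, 0],
    [0, 0, 0, 0],
  ],
)

```text
t: 6.95
eef_pos: [0.6694, 0.0652, 0.0375]
orientation: [[1.0, -0.004, -0.028], [0.028, 0.0, 1.0], [-0.004, -1.0, 0.0]]
wrist_force: [0.2, 0.2, 0.0]
grip_width: -0.0002
```

```bash
python3 st.py
python3 - <<'E'
from h import *
g=shot('side','s4'); cv2.imwrite('pics/s4c.png',cv2.resize(cv2.cvtColor(g['image'],cv2.COLOR_RGB2BGR)[120:220,220:350],None,fx=6,fy=6))
g=shot('wrist','w4')
E
```

```text
6.95 [0.6694 0.0652 0.0375] [0.2 0.2 0. ]
rel tool cm [ 4.45 -0.02 11.85] s angle-rem rad 1.3473005048431004
```

View pics/s4c.png

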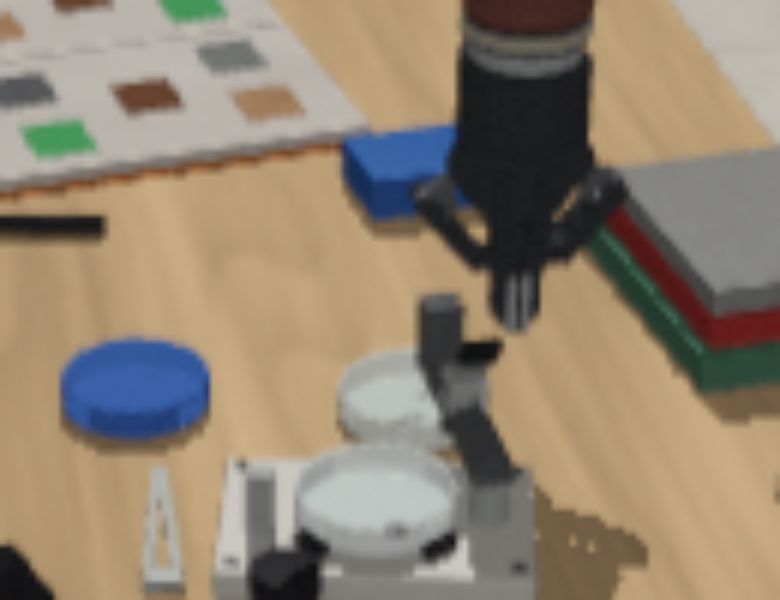

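View pics/w4.png

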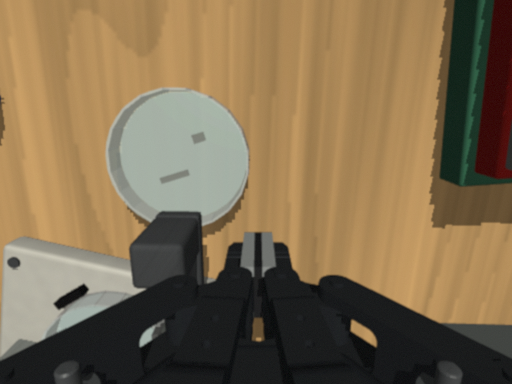

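```bash
cat >> h.py <<'E'
def proj(f,p):
    c=f['R']@np.asarray(p,float)+f['t']; fl=192/np.tan(np.radians(f['vertical_fov'])/2); return c[:2]/c[2]*fl+[f['cx'],f['cy']]
E
python3 - <<'E'
from h import *
g=np.load('s4.npy',allow_pickle=True).item()
for z in(.0375,.05,.06,.07,.08,.09): print(z,(proj(g,[.6694,.0652,z])-[220,120])*6)
X=pts(g)
for v in range(166,178): print(v,[X[v,u].round(3).tolist() for u in (304,306,308)])
E
```

```text
0.0375 [506.98688891 374.04949249]
0.05 [507.74098029 355.67031038]
0.06 [508.34831726 340.86791772]
0.07 [508.9593018  325.97662407]
0.08 [509.57396688 310.99562612]
0.09 [510.19234585 295.92411086]
166 [[0.661, 0.051, 0.112], [0.669, 0.053, 0.109], [0.678, 0.058, 0.106]]
167 [[0.664, 0.06, 0.102], [0.668, 0.047, 0.109], [0.677, 0.057, 0.103]]
168 [[0.662, 0.053, 0.102], [0.67, 0.056, 0.1], [0.676, 0.051, 0.102]]
169 [[0.663, 0.055, 0.097], [0.669, 0.052, 0.098], [0.678, 0.059, 0.094]]
170 [[0.664, 0.057, 0.092], [0.67, 0.054, 0.093], [0.678, 0.056, 0.092]]
171 [[0.664, 0.058, 0.088], [0.67, 0.052, 0.09], [0.678, 0.057, 0.087]]
172 [[0.662, 0.05, 0.088], [0.67, 0.052, 0.087], [0.678, 0.055, 0.084]]
173 [[0.663, 0.054, 0.082], [0.669, 0.047, 0.085], [0.677, 0.052, 0.082]]
174 [[0.664, 0.057, 0.076], [0.671, 0.055, 0.077], [0.714, 0.187, 0.001]]
175 [[0.663, 0.052, 0.075], [0.67, 0.05, 0.076], [0.713, 0.184, -0.002]]
176 [[0.697, 0.181, -0.003], [0.703, 0.173, 0.0], [0.714, 0.185, -0.007]]
177 [[0.694, 0.172, -0.002], [0.703, 0.174, -0.004], [0.71, 0.17, -0.003]]
```

Emit:
apply_moves(
  steps=[
    [-0.5, 0, 0, 0],
    [-0.5, 0, 0, 0],
    [-0.5, 0, 0, 0],
    [-0.5, 0, 0, 0],
    [0, 0, 0, 0],
  ],
)

```text
t: 7.55
eef_pos: [0.6508, 0.0647, 0.0405]
orientation: [[1.0, 0.0, -0.028], [0.028, 0.0, 1.0], [0.0, -1.0, 0.0]]
wrist_force: [1.1, 0.4, 0.5]
grip_width: 0.0001
```

Emit:
apply_moves(
  steps=[
    [-0.72, 0, 0.13, -0.06],
    [-0.72, 0, 0.13, -0.06],
    [-0.72, 0, 0.13, -0.06],
    [-0.72, 0, 0.13, -0.06],
    [-0.72, 0, 0.13, -0.06],
  ],
)

```text
t: 8.05
eef_pos: [0.6153, 0.0659, 0.0407]
orientation: [[0.946, 0.002, -0.325], [0.325, 0.0, 0.946], [0.002, -1.0, -0.0]]
wrist_force: [2.0, 0.9, -1.0]
grip_width: 0.0003
```

```bash
python3 st.py
python3 - <<'E'
from h import *
g=shot('wrist','w5')
E
```

```text
8.05 [0.6153 0.0659 0.0407] [ 2.   0.9 -1. ]
rel tool cm [ 2.68  0.   11.81] s angle-rem rad 1.0448096937635398
```

View pics/w5.png

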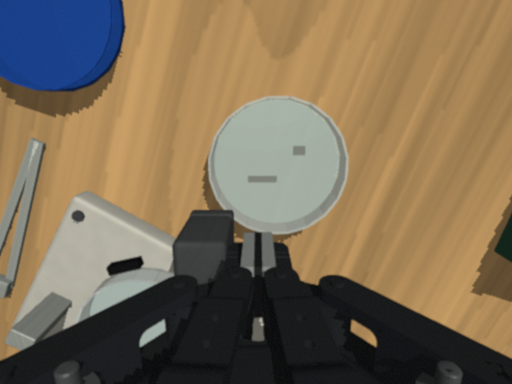

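The finger is against the tab at (210,245) and the strap is turning with it, with about 2 N on the wrist. I'll continue.

Emit:
apply_moves(
  steps=[
    [-0.72, 0, 0.14, -0.06],
    [-0.72, 0, 0.14, -0.06],
    [-0.72, 0, 0.14, -0.06],
    [-0.72, 0, 0.14, -0.06],
    [-0.72, 0, 0.14, -0.06],
  ],
)

```text
t: 8.6
eef_pos: [0.5802, 0.0564, 0.0407]
orientation: [[0.808, 0.002, -0.589], [0.589, -0.0, 0.808], [0.002, -1.0, -0.001]]
wrist_force: [2.5, 0.6, -0.5]
grip_width: 0.0
```

Emit:
apply_moves(
  steps=[
    [-0.72, 0, 0.14, -0.06],
    [-0.72, 0, 0.14, -0.06],
    [-0.72, 0, 0.14, -0.06],
    [-0.72, 0, 0.14, -0.06],
    [-0.72, 0, 0.14, -0.06],
  ],
)

```text
t: 9.1
eef_pos: [0.5492, 0.0372, 0.0407]
orientation: [[0.598, 0.002, -0.801], [0.801, 0.0, 0.598], [0.002, -1.0, -0.002]]
wrist_force: [2.0, 1.2, -0.5]
grip_width: -0.0002
```

Emit:
apply_moves(
  steps=[
    [-0.72, 0, 0.14, -0.06],
    [-0.72, 0, 0.14, -0.06],
    [-0.72, 0, 0.14, -0.06],
    [-0.6, 0, 0.12, -0.05],
    [0, 0, 0, 0],
  ],
)

```text
t: 9.6
eef_pos: [0.5294, 0.0163, 0.0405]
orientation: [[0.403, 0.0, -0.915], [0.915, -0.0, 0.403], [0.0, -1.0, -0.001]]
wrist_force: [0.4, -0.1, 0.5]
grip_width: -0.0001
```

```bash
python3 st.py
python3 - <<'E'
from h import *
g=shot('wrist','w6')
g=shot('scene','c6'); cv2.imwrite('pics/c6c.png',cv2.resize(cv2.cvtColor(g['image'],cv2.COLOR_RGB2BGR)[150:290,180:340],None,fx=4,fy=4))
E
```

```text
9.6 [0.5294 0.0163 0.0405] [ 0.4 -0.1  0.5]
rel tool cm [ 2.500e+00 -1.000e-02  1.191e+01] s angle-rem rad 0.21886268249590923
```

View pics/w6.png

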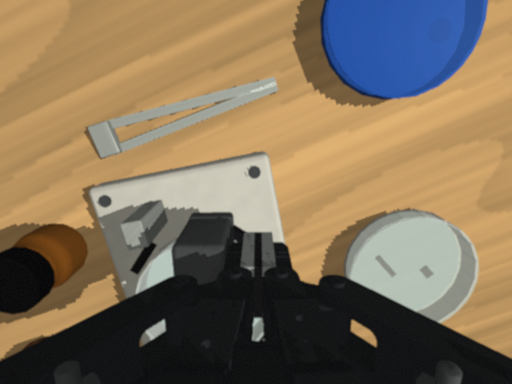

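View pics/c6c.png

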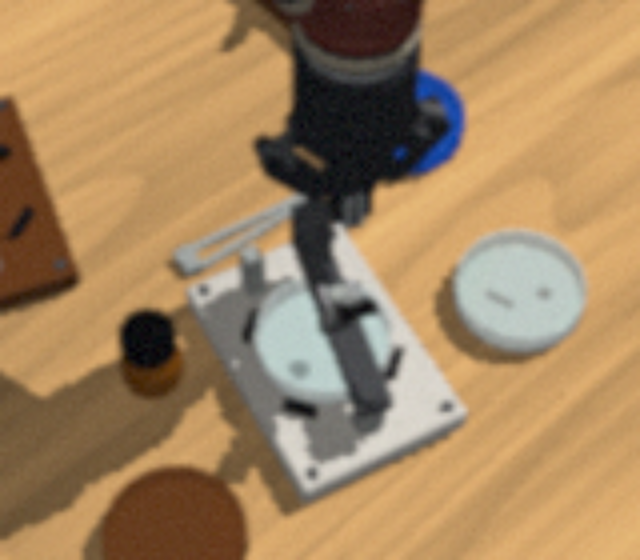

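Emit:
apply_moves(
  steps=[
    [-0.6, 0, 0.11, -0.05],
    [-0.6, 0, 0.11, -0.05],
    [-0.48, 0, 0.1, -0.04],
    [-0.36, 0, 0.08, -0.03],
    [0, 0, 0, 0],
  ],
)

```text
t: 10.2
eef_pos: [0.5187, -0.0011, 0.0403]
orientation: [[0.242, 0.0, -0.97], [0.97, 0.0, 0.242], [0.0, -1.0, -0.0]]
wrist_force: [0.6, 0.6, -0.4]
grip_width: -0.0
```

Emit:
apply_moves(
  steps=[
    [-0.24, 0, 0.05, -0.02],
    [-0.24, 0, 0.05, -0.02],
    [-0.2, 0, 0, 0],
    [-0.2, 0, 0, 0],
    [0, 0, 0, 0],
  ],
)

```text
t: 10.7
eef_pos: [0.5175, -0.0029, 0.0405]
orientation: [[0.203, 0.005, -0.979], [0.979, 0.014, 0.203], [0.015, -1.0, -0.002]]
wrist_force: [8.1, 24.2, -2.2]
grip_width: 0.0004
```

```bash
python3 st.py
python3 - <<'E'
from h import *
g=shot('wrist','w7')
g=shot('scene','c7'); cv2.imwrite('pics/c7c.png',cv2.resize(cv2.cvtColor(g['image'],cv2.COLOR_RGB2BGR)[190:270,220:310],None,fx=7,fy=7,interpolation=cv2.INTER_CUBIC))
E
```

```text
10.7 [ 0.5175 -0.0029  0.0405] [ 8.1 24.2 -2.2]
rel tool cm [ 2.81  0.02 11.89] s angle-rem rad 0.0085505913795898
```

View pics/w7.png

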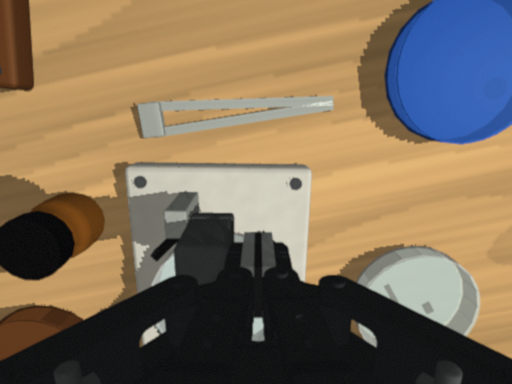

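View pics/c7c.png

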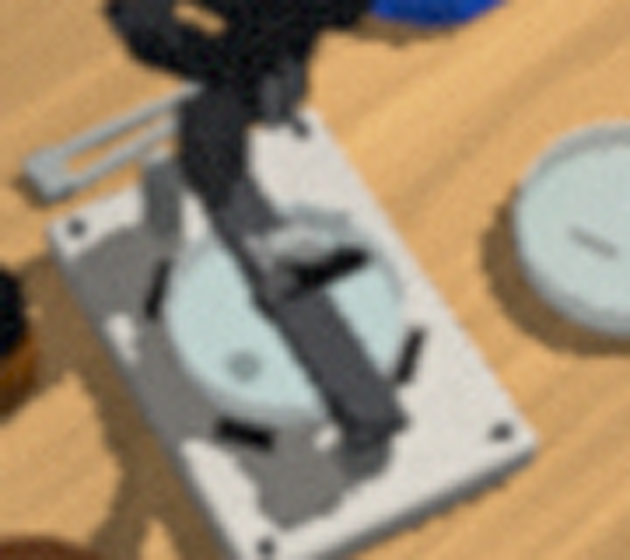

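A reaction of 25 N shows the strap is on the hard stop. I'll back off, rise and check.

Emit:
apply_moves(
  steps=[
    [0.5, 0, 0, 0],
    [0.7, 0, 0, 0],
    [0.7, 0, 0, 0],
    [0.7, 0, 0, 0],
    [0, -1.5, 0, 0],
  ],
)

```text
t: 11.3
eef_pos: [0.5188, 0.0167, 0.0533]
orientation: [[0.201, -0.005, -0.98], [0.98, 0.0, 0.201], [-0.001, -1.0, 0.005]]
wrist_force: [-0.1, -0.2, -0.5]
grip_width: 0.0
```

Emit:
apply_moves(
  steps=[
    [0, -1.8, 0, 0],
    [0, -1.8, 0, 0],
    [0, -1.8, 0, 0],
    [0, -1.8, 0, 0],
    [0, 0, 0, 0],
  ],
)

```text
t: 11.8
eef_pos: [0.5234, 0.0154, 0.1316]
orientation: [[0.202, 0.007, -0.979], [0.979, -0.001, 0.202], [0.0, -1.0, -0.007]]
wrist_force: [0.4, 0.2, 0.3]
grip_width: -0.0001
```

```bash
python3 st.py
python3 - <<'E'
from h import *
g=shot('wrist','w8'); X=pts(g).reshape(-1,3); col=g['image'].reshape(-1,3)
f=shot('scene','c8'); Y=pts(f).reshape(-1,3); cv2.imwrite('pics/c8c.png',cv2.resize(cv2.cvtColor(f['image'],cv2.COLOR_RGB2BGR)[190:270,220:310],None,fx=7,fy=7,interpolation=cv2.INTER_CUBIC))
R=state()['orientation']
c=np.array([.5675,-.0425]); a=-.195; S=np.array([[np.cos(a),-np.sin(a)],[np.sin(a),np.cos(a)]])
for n,P in(('w',X),('s',Y)):
    L=np.c_[(P[:,:2]-c)@S,P[:,2]]*1000
    m=(abs(L[:,0])<90)&(abs(L[:,1])<62)
    L=L[m]
    t=L[(abs(L[:,2]-95)<4)&(L[:,0]<-30)]
    if len(t): print(n,'tab top',len(t),t.min(0).round(),t.max(0).round(),np.median(t,0).round(1))
    t=L[(abs(L[:,2]-58)<3)&(L[:,0]>-45)]
    if len(t)>10: print(n,'strap top',len(t),'fit y=kx+b',np.polyfit(t[:,0],t[:,1],1), t.mean(0).round(1),t.min(0),t.max(0))
    t=L[(L[:,2]>100)&(abs(L[:,1])<25)]
    if len(t): print(n,'lever',len(t),t.min(0).round(1),t.max(0).round(1),t[t[:,2].argsort()[-8:]].round(0).tolist())
    t=L[(abs(L[:,2]-40)<3)&(np.hypot(L[:,0],L[:,1])<50)]
    if len(t)>50: print(n,'lid',cv2.minEnclosingCircle(t[:,:2].astype(np.float32)))
E
```

```text
11.8 [0.5234 0.0154 0.1316] [0.4 0.2 0.3]
rel tool cm [ 4.74 -0.08 11.69] s angle-rem rad 0.0075744814827776175
w tab top 929 [-69. -10.  91.] [-47.  14.  96.] [-59.3   2.6  93.9]
w strap top 993 fit y=kx+b [0.03506085 3.38113941] [-18.4   2.7  57.1] [-44.85125653 -10.60283214  55.02935291] [29.42525264 13.52157832 60.70701117]
w lever 11821 [-72.3 -12.9 209.6] [-48.   25.  256.5] [[-70.0, -3.0, 256.0], [-70.0, -7.0, 256.0], [-70.0, -7.0, 256.0], [-71.0, -6.0, 256.0], [-71.0, -6.0, 256.0], [-71.0, -6.0, 256.0], [-71.0, -6.0, 256.0], [-72.0, -5.0, 256.0]]
w lid ((-2.082357883453369, 1.6681004762649536), 45.21232223510742)
s tab top 65 [-67. -10.  91.] [-45.  14.  97.] [-54.9   1.7  94.4]
s strap top 251 fit y=kx+b [-0.02231068 -0.24449144] [16.8 -0.6 57.9] [-44.67200788 -12.31074133  55.0340251 ] [75.65310552 13.29523254 60.98455375]
s lever 2364 [-90.  -19.7 100. ] [ 42.8  24.9 494.7] [[-89.0, -10.0, 494.0], [-85.0, -10.0, 494.0], [-90.0, 0.0, 494.0], [-84.0, -9.0, 494.0], [-89.0, -12.0, 494.0], [-89.0, -6.0, 494.0], [-85.0, -6.0, 495.0], [-90.0, -8.0, 495.0]]
s lid ((-0.46019232273101807, 1.628902554512024), 46.50165939331055)
```

View pics/w8.png

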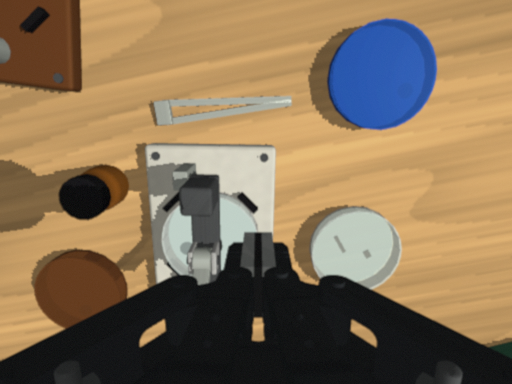

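View pics/c8c.png

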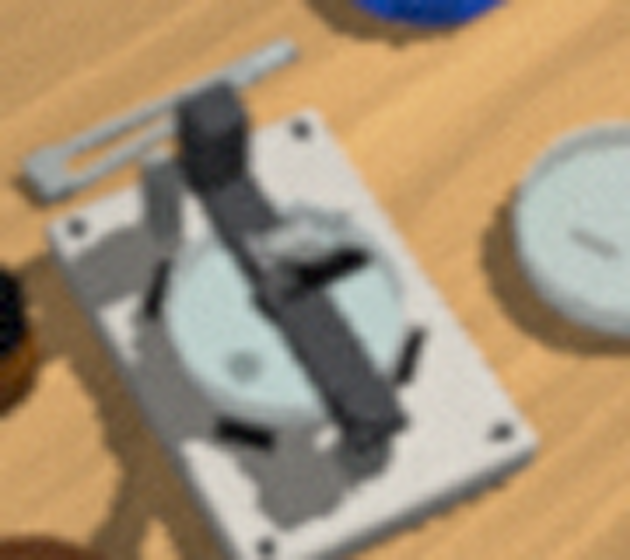

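The strap lies along the centre over the dish, with its tab at (200,195) in the wrist view beside the stop post at (185,172). The dish is still centred. Next I'll move above the lever, which is on the strap's centre line.

Emit:
apply_moves(
  steps=[
    [-1.15, 0, -1.55, 0],
    [-1.15, 0, -1.55, 0],
    [-1.15, 0, -1.55, 0],
    [-1.15, 0, -1.55, 0],
    [0, 0, 0, 0],
  ],
)

```text
t: 12.4
eef_pos: [0.5724, -0.0429, 0.1257]
orientation: [[0.203, -0.002, -0.979], [0.979, -0.0, 0.203], [-0.0, -1.0, 0.002]]
wrist_force: [0.6, -0.2, 0.7]
grip_width: 0.0002
```

```bash
cat > st2.py <<'E'
from h import *
s=state(); p=s['eef_pos']; c=np.array([.5678,-.0408]); a=-.195; S=np.array([[np.cos(a),-np.sin(a)],[np.sin(a),np.cos(a)]])
print(s['t'],'tip stage mm',((p[:2]-c)@S*1000).round(1),'tip z',round(p[2]*1000+33,1),s['wrist_force'].round(1))
E
python3 st2.py
python3 - <<'E'
from h import *
f=shot('scene','c9'); cv2.imwrite('pics/c9c.png',cv2.resize(cv2.cvtColor(f['image'],cv2.COLOR_RGB2BGR)[170:270,220:320],None,fx=6,fy=6,interpolation=cv2.INTER_CUBIC))
g=shot('side','s9'); cv2.imwrite('pics/s9c.png',cv2.resize(cv2.cvtColor(g['image'],cv2.COLOR_RGB2BGR)[120:230,220:340],None,fx=5,fy=5,interpolation=cv2.INTER_CUBIC))
E
```

```text
12.4 tip stage mm [ 4.9 -1.2] tip z 158.7 [ 0.6 -0.2  0.7]
```

View pics/c9c.png

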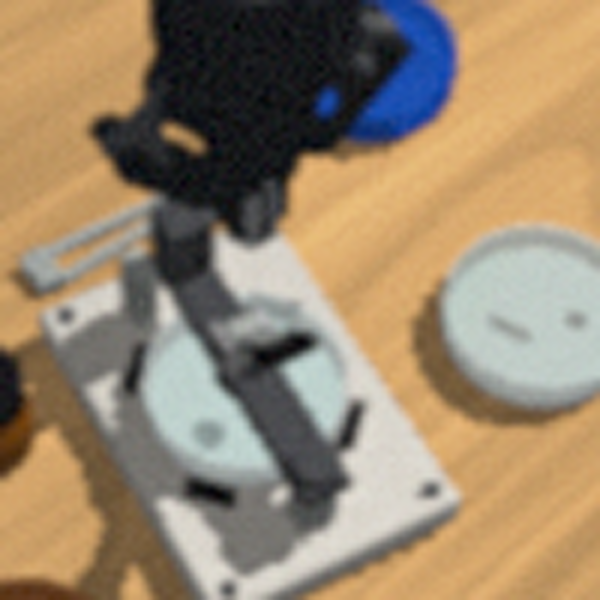

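View pics/s9c.png

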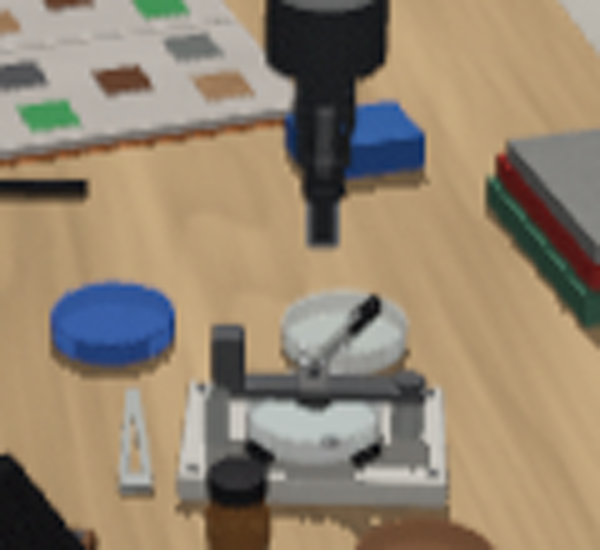

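Emit:
apply_moves(
  steps=[
    [0.03, 0.9, -0.2, 0],
    [0.03, 0.9, -0.2, 0],
    [0.03, 0.9, -0.2, 0],
    [0.03, 0.9, -0.2, 0],
    [0, 0, 0, 0],
  ],
)

```text
t: 13.0
eef_pos: [0.5791, -0.0415, 0.0888]
orientation: [[0.201, -0.004, -0.98], [0.98, 0.001, 0.201], [-0.0, -1.0, 0.004]]
wrist_force: [0.7, 0.2, 0.2]
grip_width: 0.0005
```

```bash
python3 st2.py
python3 - <<'E'
from h import *
g=shot('side','s10'); cv2.imwrite('pics/s10c.png',cv2.resize(cv2.cvtColor(g['image'],cv2.COLOR_RGB2BGR)[120:230,220:340],None,fx=5,fy=5,interpolation=cv2.INTER_CUBIC))
E
```

```text
13.0 tip stage mm [11.2  1.5] tip z 121.8 [0.7 0.2 0.2]
```

View pics/s10c.png

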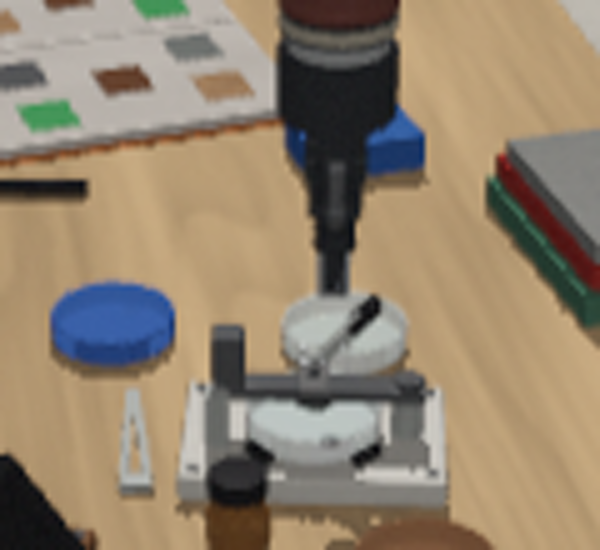

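Emit:
apply_moves(
  steps=[
    [-0.05, 0.7, -0.35, 0],
    [0, 0.36, -0.7, 0],
    [0, 0.34, -0.4, 0],
    [0, 0.34, -0.4, 0],
    [0, 0, 0, 0],
  ],
)

```text
t: 13.55
eef_pos: [0.5989, -0.0464, 0.0733]
orientation: [[0.202, -0.0, -0.979], [0.979, -0.0, 0.202], [-0.0, -1.0, 0.0]]
wrist_force: [-0.7, -0.1, -0.2]
grip_width: -0.0004
```

```bash
python3 st2.py
python3 - <<'E'
from h import *
g=shot('side','s11'); cv2.imwrite('pics/s11c.png',cv2.resize(cv2.cvtColor(g['image'],cv2.COLOR_RGB2BGR)[120:230,220:340],None,fx=5,fy=5,interpolation=cv2.INTER_CUBIC))
E
```

```text
13.55 tip stage mm [31.6  0.5] tip z 106.3 [-0.7 -0.1 -0.2]
```

View pics/s11c.png

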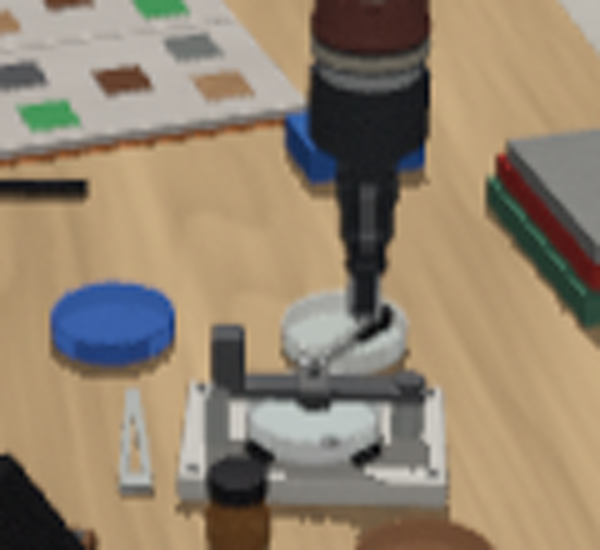

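The lever is turning down under the tip, with its end now at (388,312) in the side crop. I'll continue along the arc.

Emit:
apply_moves(
  steps=[
    [0, 0.5, -0.24, 0],
    [0, 0.5, -0.24, 0],
    [0, 0.5, -0.24, 0],
    [0, 0.5, -0.24, 0],
    [0, 0.3, -0.15, 0],
  ],
)

```text
t: 14.1
eef_pos: [0.61, -0.0486, 0.0506]
orientation: [[0.201, 0.001, -0.979], [0.979, -0.0, 0.201], [-0.0, -1.0, -0.001]]
wrist_force: [1.7, 0.1, 3.7]
grip_width: 0.0001
```

Emit:
apply_moves(
  steps=[
    [0, 0.3, -0.1, 0],
    [0, 0.2, 0, 0],
    [0, 0.2, 0, 0],
    [0, 0, 0, 0],
    [0, 0, 0, 0],
  ],
)

```text
t: 14.6
eef_pos: [0.6101, -0.0486, 0.0436]
orientation: [[0.201, -0.0, -0.98], [0.98, 0.0, 0.201], [0.0, -1.0, 0.0]]
wrist_force: [2.4, -0.2, 2.6]
grip_width: -0.0001
```

```bash
python3 st2.py
python3 - <<'E'
from h import *
g=shot('side','s12'); cv2.imwrite('pics/s12c.png',cv2.resize(cv2.cvtColor(g['image'],cv2.COLOR_RGB2BGR)[120:230,220:340],None,fx=5,fy=5,interpolation=cv2.INTER_CUBIC))
E
```

```text
14.6 tip stage mm [43.   0.6] tip z 76.6 [ 2.4 -0.2  2.6]
```

View pics/s12c.png

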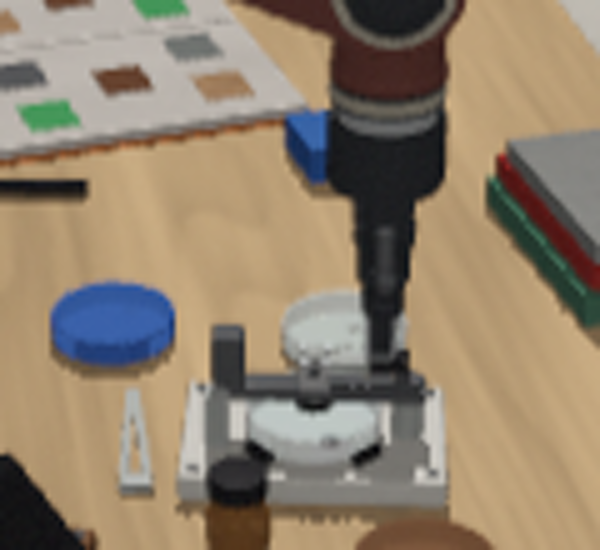

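Emit:
apply_moves(
  steps=[
    [0, 0.15, 0, 0],
    [0, 0.15, 0, 0],
    [0, 0, 0, 0],
    [0, 0, 0, 0],
    [0, 0, 0, 0],
  ],
)

```text
t: 15.15
eef_pos: [0.6104, -0.0486, 0.0409]
orientation: [[0.201, 0.0, -0.98], [0.98, 0.0, 0.201], [0.0, -1.0, -0.0]]
wrist_force: [1.5, -0.3, 2.9]
grip_width: 0.0001
```

Emit:
apply_moves(
  steps=[
    [0, 0.15, 0, 0],
    [0, 0.15, 0, 0],
    [0, 0, 0, 0],
    [0, 0, 0, 0],
    [0, 0, 0, 0],
  ],
)

```text
t: 15.65
eef_pos: [0.6105, -0.0486, 0.0405]
orientation: [[0.201, -0.001, -0.98], [0.98, -0.0, 0.201], [-0.0, -1.0, 0.001]]
wrist_force: [-6.3, 0.4, 15.8]
grip_width: -0.0003
```

Emit:
apply_moves(
  steps=[
    [0, 0.12, 0, 0],
    [0, 0.12, 0, 0],
    [0, 0, 0, 0],
    [0, 0, 0, 0],
    [0, 0, 0, 0],
  ],
)

```text
t: 16.15
eef_pos: [0.6105, -0.0486, 0.0402]
orientation: [[0.201, -0.001, -0.98], [0.98, -0.0, 0.201], [-0.0, -1.0, 0.001]]
wrist_force: [-10.9, 1.9, 26.7]
grip_width: -0.0002
```

Force rose to 27 N while the tip moved only 0.3 mm, so the lever is on its hard stop. I'll lift straight up and clear.

Emit:
apply_moves(
  steps=[
    [0, -0.5, 0, 0],
    [0, -1, 0, 0],
    [0, -2, 0, 0],
    [0, -2.5, 0, 0],
    [0, -2.5, 0, 0],
  ],
)

```text
t: 16.65
eef_pos: [0.6087, -0.0483, 0.1194]
orientation: [[0.201, -0.004, -0.979], [0.98, 0.001, 0.201], [0.0, -1.0, 0.004]]
wrist_force: [0.5, -0.6, 0.7]
grip_width: -0.0
```

Emit:
apply_moves(
  steps=[
    [2, -1.5, 0, 0],
    [3, -1, 0, 0],
    [3, 0, 0, 0],
    [3, 0, 0, 0],
    [2, 0, 0, 0],
  ],
)

```text
t: 17.15
eef_pos: [0.6355, 0.0806, 0.1441]
orientation: [[0.2, -0.003, -0.98], [0.98, 0.0, 0.2], [-0.0, -1.0, 0.003]]
wrist_force: [-0.0, -0.8, 0.1]
grip_width: 0.0002
```

Emit:
apply_moves(
  steps=[
    [1, 0, 2, 0],
    [1, 0, 2, 0],
    [1, 0, 2, 0],
    [1, 0, 2, 0],
    [0, 0, 0, 0],
  ],
)

```text
t: 17.65
eef_pos: [0.5634, 0.1353, 0.1438]
orientation: [[0.199, -0.004, -0.98], [0.98, 0.0, 0.199], [-0.001, -1.0, 0.004]]
wrist_force: [0.8, 0.0, 0.5]
grip_width: 0.0001
```

```bash
python3 st2.py
python3 - <<'E'
from h import *
g=shot('side','s13'); cv2.imwrite('pics/s13c.png',cv2.resize(cv2.cvtColor(g['image'],cv2.COLOR_RGB2BGR)[120:230,220:340],None,fx=5,fy=5,interpolation=cv2.INTER_CUBIC))
f=shot('scene','c13'); cv2.imwrite('pics/c13c.png',cv2.resize(cv2.cvtColor(f['image'],cv2.COLOR_RGB2BGR)[170:290,190:330],None,fx=5,fy=5,interpolation=cv2.INTER_CUBIC))
c=np.array([.5678,-.0408]); a=-.195; S=np.array([[np.cos(a),-np.sin(a)],[np.sin(a),np.cos(a)]])
for n,P in(('side',pts(g)),('scene',pts(f))):
    P=P.reshape(-1,3);L=np.c_[(P[:,:2]-c)@S,P[:,2]]*1000
    L=L[(abs(L[:,1])<16)&(abs(L[:,0])<90)]
    t=L[(L[:,0]>25)&(L[:,0]<62)&(L[:,2]>62)&(L[:,2]<130)]
    print(n,'handle',len(t),t.mean(0).round(1),np.polyfit(t[:,0],t[:,2],1) if len(t)>5 else '', t[:,2].max() if len(t) else '')
    t=L[(abs(L[:,2]-95)<4)&(L[:,0]<-30)]; print('tab',t.mean(0).round(1))
    t=np.c_[(P[:,:2]-c)@S,P[:,2]]*1000; t=t[(abs(t[:,2]-40)<3)&(np.hypot(t[:,0],t[:,1])<52)]; print('lid',cv2.minEnclosingCircle(t[:,:2].astype(np.float32)))
E
```

```text
17.65 tip stage mm [-38.4 171.9] tip z 176.8 [0.8 0.  0.5]
side handle 51 [44.1 -6.2 72.8] [-7.70676883e-03  7.31419844e+01] 77.93835075873338
tab [-57.   -2.1  93.3]
lid ((-1.7591636180877686, -2.141847848892212), 47.459774017333984)
scene handle 112 [46.8 -2.6 75. ] [-0.10715634 80.00794614] 80.21302709808529
tab [-55.5   0.1  94.4]
lid ((-0.1235908716917038, -0.37521860003471375), 46.030967712402344)
```

View pics/s13c.png

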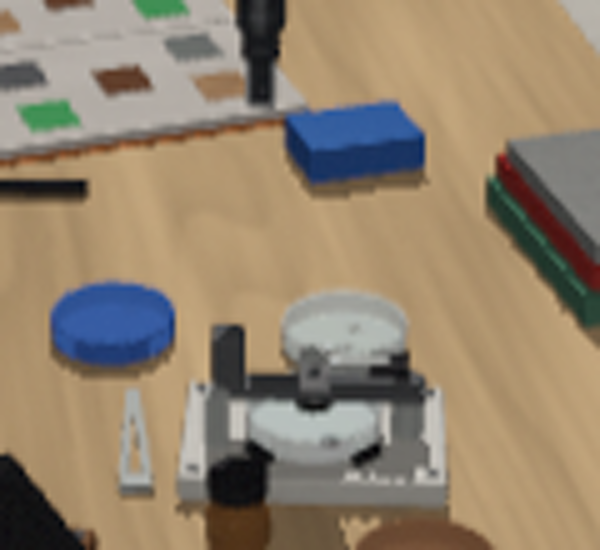

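View pics/c13c.png

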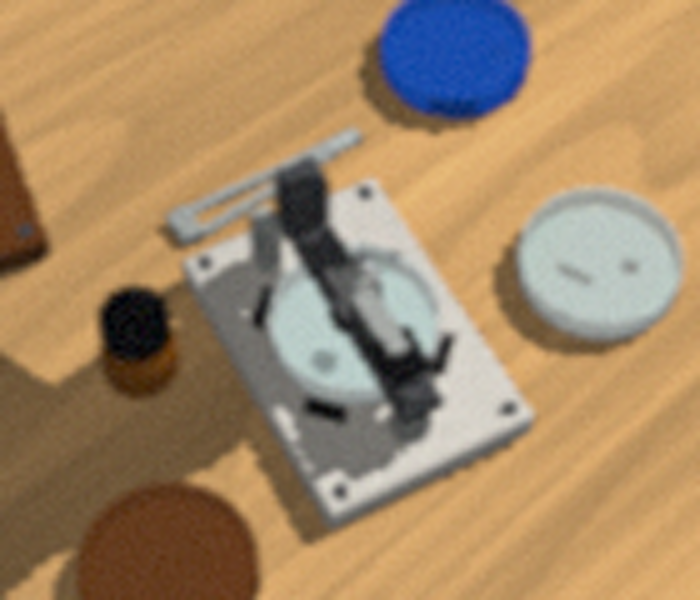

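Run:
```python
from h import *
a=np.load('c8.npy',allow_pickle=True).item()['image'];b=np.load('c13.npy',allow_pickle=True).item()['image']
A=a[198:222,240:262];  # tab+post
import itertools
r=cv2.matchTemplate(b[192:228,234:268],A,cv2.TM_CCOEFF_NORMED); print(r.max(),np.unravel_index(r.argmax(),r.shape),'(6,6)=no shift')
print(state()['wrist_force']); print(finish_job())
```

```text
0.9855113 (np.int64(6), np.int64(6)) (6,6)=no shift
[0.98226897 0.17933784 1.02114009]
the job is handed in; nothing more can be done
None
```

The dish is clamped and I handed the job in at about 18 s. I pushed the strap round until it stopped against the steel post, then pushed the cam lever fully down, then moved the gripper clear.

**Strap:** the reaction force rose to about 25 N at the end of the push. That is far above the 2 N friction, so it was on the hard stop. An image match before and after the lever push shows no shift of the tab.

**Lever:** the force rose to about 27 N with almost no further movement. After I lifted off, the handle measured level in both camera views, with its upper face at about 76 mm. I did not see the foot touch the lid directly; I infer it from the lever being fully down.

**Everything else:** the dish is still centred between its pads, to within about 2 mm. The spare dish, jar and forceps look unmoved. The wrist force at the end is only noise (about 1 N).

**What disagreed:**
- **Fingertip height:** the real fingertips sit about 32 mm above the reported TCP. My first sweep therefore passed over the tab without touching it. I measured the offset in the images, went back and repeated the push lower.
- **Strap angle:** my straight-line fits to the strap's angle from the camera depth were noisy, between +0.035 and −0.022 in slope. For the strap's position I relied on the force and the image match instead.

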